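Clear the front desk for the night

ROBOT

A 6-joint arm with a two-finger parallel gripper is mounted at the origin on the work surface. World frame = base frame: x ahead of the robot, y to its left, z up, the work surface at z = 0. Lengths are in mm, angles in rad, forces in N, time in s.
With the tool pointing down it reaches from about 300 to 950 mm from the base axis. Payload 3.1 kg.
Tool frame: the origin (TCP) lies on the centre line of the jaws, within the pads' length; the fingertips stand 8 mm ahead of it and the grasp point (between the pads) lies 11 mm behind it; z points along the fingers, y is the direction in which the jaws open and shut (so a half turn about z gives the same grasp; the last joint's range is limited). The gripper opens to 85 mm and grips with 20 to 120 N. Pads are 22 mm wide; open, the fingers measure 114 mm over their backs; the gripper's body (76 mm by 85 mm) begins 54 mm behind the grasp point. The pads swing forward as they close: fully open they stand 13 mm farther back than shut.
Start: joints at [1.06, 0.308, 1.634, -0, 1.2, -0.07], TCP at [266.69, 565.251, 239.272] pointing down, gripper open.
Joint ranges: [-3.06, 3.06], [-0.79, 1.96], [0.05, 2.63], [-1.19, 4.34], [0.05, 2.64], [-2.94, 2.94]. Speed limits (rad/s): [2.79, 2.79, 3.14, 3.14, 3.14, 3.14].

INTERFACE

Orientations are given as a unit quaternion [w, x, y, z].
In Python, from rig import telemetry, eyes, r gives the robot as it stands.
- The arm moves only by the shell command python3 -m jog 'ROWS' [FORCE]. ROWS is JSON, one flat list of numbers, 7 for each row, row after row: the turn, a rotation vector about the tool's x, y, z in rad, then the shift along the tool's x, y, z in cm, then the closure, from -1 (fully open) to 1 (shut). A call has 1 to 20 rows; each row shifts and turns the commanded pose from where the row before left it, along the tool's axes as they then stand; what a row does not reach is not made up. A row lasts 1/12 s, in which the tool goes at most 41.7 mm and 7.16 degrees, less where a joint would pass 70% of its speed; a pose out of reach is approached as far as the arm can. A call is refused whole if a number of a shift passes 4.17 or a number of a turn 0.125, either way. A call with a gripper value outside its range is refused whole. The fingers move at their own pace and stop on an object; FORCE is the grip in N (left out, the last holds). Time passes only in rows, so rows that do not move let the fingers close. It gives the time, the measured TCP pose, the force and the opening at its end, in the units of the state.
- telemetry.observe(): the state, without advancing time (a new reading comes with each control period).
- eyes.capture(name): name is "scene" or "top"; returns a dict with "image" (420x560x3 uint8, red, green, blue), "fx", "fy", "cx", "cy" (pixels), "xyz" and "attitude" of the camera in the world. Camera axes: x right, y up, looking along -z (the intrinsics and any distortion apply to the point x, -y, -z); pixel columns grow to the right and rows downward; lengths in mm; the calibration is good to about 2 mm. A picture is of the moment at which its call begins. There is no depth.
- r.hand_in(): hands the job in, once; it reports no verdict.
The state is a dict: "t": time; "q": joint angles; "qd": joint speeds; "effort": joint torques, N m; "tcp_pos": TCP position; "eef_rot": TCP orientation; "wrist_force": force on the tool from outside, world axes, zero at the start; "wrist_torque": the same for the moment, N m; "width": opening from 0.0 (shut) to 1.0 (fully open).
Only numpy, scipy, OpenCV 4.12 (cv2) and the standard library are available. Lean on these libraries where they do the work, as an engineer would, in place of code of your own. Each camera call takes 0.05 s, during which the arm holds its last target.

TASK

Clear the front desk for the night: slide the white desk box's flush blue cover right back by pressing down on it, put every whiteboard eraser into the box's bay and every cordless phone handset into the grey snap case, then press the case's lid down until it snaps fully shut and slide the cover fully home over the erasers. Some of the erasers and handsets may be missing tonight; leave everything else on the desk where it stands.

Things in the scene. Friction and masses are not known exactly. Their poses are not given: they have to be found in the camera images.
- deskbox: The white desk box, fixed to the desk, 150 (its x) x 330 (its y) x 60 mm high. Origin: centre of its underside. Its +y half holds an open-topped bay, inner space 134 mm in x and 157 mm in y (from y = 0 to y = +157 mm, centre at y = +79 mm), inner floor 8 mm and rim 60 mm above the desk. Its -y half is a solid deck, 50 mm high between 60 mm side rims, onto which the cover slides.
- cover (a joint): How far the desk box's flush cover is open, in m: 0 = fully home over the bay, 0.155 = fully back over the deck; it grows as the cover slides towards the box's -y. It stays where it is left and takes about 2 to 3 N to slide. It has no handle: press down on it (about 8 to 15 N, with closed fingertips) and drag it; the friction of fingertips on it is about 0.6.
- cover_top (a point): Centre of the top face of the blue sliding cover, a plain plate 132 (x) x 154 (y) mm, 7.5 mm thick, its top 59 mm above the desk, 1 mm lower than the rims beside it. Moves with the cover; axes as the desk box. The grey ribs across its middle are only printed.
- snapcase: The grey snap case, fixed to the desk, an open box 235 (its x) x 190 (its y) x 55 mm high, walls and floor 5 mm (inner space 225 x 180 mm). Origin: centre of its underside. Its lid is hinged along the rim on its +y side.
- lid (a joint): How far the case's lid has swung from its open position towards shut, in rad: 0 = standing open (the lid 1.5 rad, nearly upright, from shut), 1.5 = fully shut on the rim. Its click-stop hinge holds it open and holds it shut: it pushes back with up to about 5 N at the free edge (most near 0.4), gives way at about 0.8 and from there swings shut by itself and stays shut; let go before that, it swings open again.
- lid_hinge (a point): Middle of the lid's hinge line, 55 mm above the desk, on the case's +y rim; turns with the lid. The hinge line runs along the case's x.
- lid_edge (a point): Middle of the lid's free edge, on its outer face (the upper face when shut). The lid is a flat panel 235 mm along the hinge, 190 mm from hinge to free edge, 7 mm thick; a grey hinge housing, 46 mm high, stands 28 mm out behind the +y wall below the hinge. With the lid open its free edge is the top edge, about 245 mm above the desk, and its outer face looks away from the case, to the case's +y.
- handset1: A slim cordless phone handset, black with grey keys and a small screen, a rigid bar 140 x 42 x 24 mm, 130 g; lies flat on the desk along its own x. Origin: centre of its underside; z up. May be absent (None).
- handset2: A slim cordless phone handset, black with grey keys and a small screen, a rigid bar 140 x 42 x 24 mm, 130 g; lies flat on the desk along its own x. Origin: centre of its underside; z up. May be absent (None).
- handset3: A slim cordless phone handset, black with grey keys and a small screen, a rigid bar 140 x 42 x 24 mm, 130 g; lies flat on the desk along its own x. Origin: centre of its underside; z up. May be absent (None).
- eraser1: A whiteboard eraser, orange plastic back over grey felt, a rigid bar 105 x 38 x 30 mm, 70 g; lies felt down along its own x. Origin: centre of its underside; z up. May be absent (None).
- eraser2: A whiteboard eraser, green plastic back over grey felt, a rigid bar 105 x 38 x 30 mm, 70 g; lies felt down along its own x. Origin: centre of its underside; z up. May be absent (None).
- mug: Bystander, loose, to be left alone: a blue mug, 76 mm wide, 90 mm high. Origin: centre of its underside.
- stapler: Bystander, loose, to be left alone: a red and black stapler, 130 x 34 x 46 mm. Origin: centre of its underside.
- tape: Bystander, loose, to be left alone: a grey tape dispenser, 60 x 120 x 66 mm. Origin: centre of its underside.
- cards: Bystander, loose, to be left alone: a blue card holder with white cards, 50 x 100 x 49 mm. Origin: centre of its underside.

How it is judged (in metres and radians):
On the way:
1. the desk box's cover is slid back (at least 110 mm open) (value of joint cover above 0.11 m), for 0.2 s.
At the end, for the whole second after the job is handed in: Every handset present lies inside the snap case and every eraser present inside the desk box's bay, at rest; the case's lid is shut (within 0.04 rad) and the cover is home (within 8 mm) (x of handset1 in the frame of snapcase between -0.105 and 0.105 m and y of handset1 in the frame of snapcase between -0.085 and 0.085 m and z of handset1 in the frame of snapcase between 0 and 0.046 m and linear speed of each of handset1, handset2, handset3, eraser1, eraser2 below 0.03 m/s and x of handset2 in the frame of snapcase between -0.105 and 0.105 m and y of handset2 in the frame of snapcase between -0.085 and 0.085 m and z of handset2 in the frame of snapcase between 0 and 0.046 m and x of handset3 in the frame of snapcase between -0.105 and 0.105 m and y of handset3 in the frame of snapcase between -0.085 and 0.085 m and z of handset3 in the frame of snapcase between 0 and 0.046 m and x of eraser1 in the frame of deskbox between -0.06 and 0.06 m and y of eraser1 in the frame of deskbox between 0.008 and 0.15 m and z of eraser1 in the frame of deskbox between 0 and 0.045 m and x of eraser2 in the frame of deskbox between -0.06 and 0.06 m and y of eraser2 in the frame of deskbox between 0.008 and 0.15 m and z of eraser2 in the frame of deskbox between 0 and 0.045 m and value of joint lid above 1.46 rad and value of joint cover below 0.008 m); the robot touches nothing.
It fails at once if a bystander (mug, stapler, tape dispenser, card holder) is shifted by more than 40 mm (distance of any of mug, stapler, tape, cards from where it was at the start of the episode above 0.04 m).
Of handset1, handset2, handset3 only 2 to 3 are there at a start; the rules pass over those that are not, and their reading is None.
Of eraser1, eraser2 only 1 to 2 are there at a start; the rules pass over those that are not, and their reading is None.
At some moment in a run one of handset1, handset2, handset3, eraser1, eraser2 may be knocked a few centimetres aside while the robot is not near it.
It also fails if it takes over 210 s, if anything falls off the work surface, if the arm or the gripper's body presses on something with over 40 N, if the wrist force passes 120 N, or if a joint passes its speed limit or range.

## Working session

There is one attempt and no reset: what is moved stays moved. The work goes in short steps, Python scripts to look and compute and a shell command to move; the robot and the scene stay as the last step left them, time stands still between calls to the robot, and variables do not carry over. Pictures are saved under pics/ and viewed, and the job is handed in when it is done.

```bash
ls; mkdir -p pics; python3 - <<'E'
from rig import telemetry, eyes, r
import cv2
print(telemetry.observe())
for n in("scene","top"):
    c=eyes.capture(n); print({k:v for k,v in c.items() if k!="image"})
    cv2.imwrite(f"pics/{n}0.png",c["image"][:,:,::-1])
E
```

```text
pics
{'t': 0.0, 'q': array([ 1.06030941e+00,  3.09022107e-01,  1.63520218e+00,  3.30869477e-06,
        1.19964869e+00, -6.96721192e-02]), 'qd': array([-0.00038223, -0.00214287,  0.00051393, -0.00117294, -0.00133375,
       -0.00050624]), 'effort': array([-7.56605859e-04, -4.15253806e+01, -2.76658916e+01, -3.81232749e-04,
        1.01242171e-02,  1.58598493e-05]), 'tcp_pos': array([266.29082941, 564.55235204, 238.02892901]), 'eef_rot': array([-3.27594996e-04,  2.18627628e-01,  9.75807696e-01, -1.09208528e-03]), 'wrist_force': array([ 0.12393058, -0.27382021,  0.33701172]), 'wrist_torque': array([ 0.03197577,  0.02177697, -0.00028682]), 'width': 1.0005651271928322}
{'fx': 538.5961343083608, 'fy': 538.5961343083608, 'cx': 276.5834101825755, 'cy': 205.58665197114388, 'xyz': array([1044.56958612,  680.08475511,  983.21101777]), 'attitude': array([0.28575801, 0.11164903, 0.34666657, 0.88639672])}
{'fx': 466.09845720290787, 'fy': 466.09845720290787, 'cx': 278.1008960829443, 'cy': 209.3413326998408, 'xyz': array([ 506.25777485,   51.78263328, 1329.72160062]), 'attitude': array([ 0.71425615,  0.03048856, -0.02894895, -0.69862047])}
```

View pics/scene0.png

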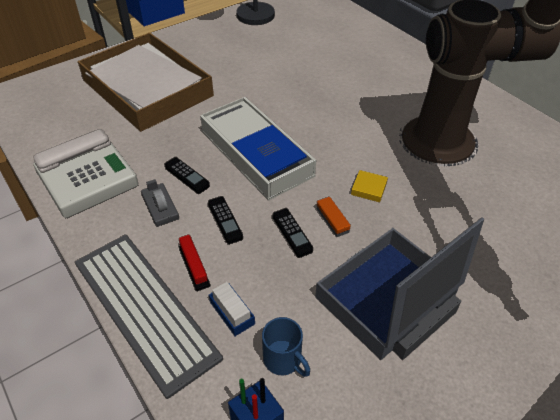

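View pics/top0.png

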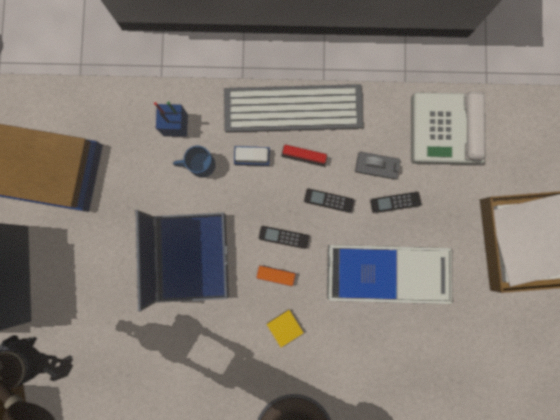

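```bash
cat > h.py <<'E'
from rig import telemetry, eyes, r
import cv2, numpy as np
from scipy.spatial.transform import Rotation as R
def cap(n):
    c=eyes.capture(n); q=c["attitude"]; c["R"]=R.from_quat([q[1],q[2],q[3],q[0]]).as_matrix(); return c
def cast(c,px,z):
    px=np.atleast_2d(np.array(px,float))
    d=np.c_[(px[:,0]-c["cx"])/c["fx"],-(px[:,1]-c["cy"])/c["fy"],-np.ones(len(px))]@c["R"].T
    return c["xyz"]+d*((z-c["xyz"][2])/d[:,2])[:,None]
def proj(c,P):
    p=(np.atleast_2d(P)-c["xyz"])@c["R"]
    return np.c_[c["cx"]+c["fx"]*p[:,0]/-p[:,2],c["cy"]-c["fy"]*p[:,1]/-p[:,2]]
def tri(c1,p1,c2,p2):
    d1=cast(c1,p1,0)[0]-c1["xyz"];d2=cast(c2,p2,0)[0]-c2["xyz"]
    d1/=np.linalg.norm(d1);d2/=np.linalg.norm(d2)
    A=np.c_[d1,-d2]; s=np.linalg.lstsq(A,c2["xyz"]-c1["xyz"],rcond=None)[0]
    a=c1["xyz"]+s[0]*d1;b=c2["xyz"]+s[1]*d2
    return (a+b)/2,np.linalg.norm(a-b)
def blobs(c,fn,amin=80,amax=1e9):
    h=cv2.cvtColor(c["image"],cv2.COLOR_RGB2HSV).astype(int)
    m=fn(h[...,0],h[...,1],h[...,2]).astype(np.uint8)
    m=cv2.morphologyEx(m,cv2.MORPH_CLOSE,np.ones((5,5)))
    o=[]
    for k in cv2.findContours(m,cv2.RETR_EXTERNAL,cv2.CHAIN_APPROX_NONE)[0]:
        a=cv2.contourArea(k)
        if amin<a<amax:
            M=cv2.moments(k); o.append((k[:,0].astype(float),np.array([M["m10"],M["m01"]])/M["m00"],a))
    return o
def rect(c,cnt,z):
    p=cast(c,cnt,z)[:,:2].astype(np.float32)
    (ctr,(w,h),a)=cv2.minAreaRect(p)
    if w<h: a+=90;w,h=h,w
    a=(a+90)%180-90
    return np.round(ctr,1),round(w,1),round(h,1),round(a,1)
ORANGE=lambda h,s,v:(h>3)&(h<14)&(s>150)&(v>110)
GREEN=lambda h,s,v:(h>40)&(h<85)&(s>90)&(v>50)
DARK=lambda h,s,v:(v<60)
BLUE=lambda h,s,v:(h>105)&(h<130)&(s>170)&(v>100)
E
python3 - <<'E'
from h import *
for n in("scene","top"):
    c=cap(n)
    im=c["image"][:,:,::-1]
    cv2.imwrite(f"pics/{n}_box.png",cv2.resize(im[230:315,315:465] if n=="top" else im[90:205,190:325],None,fx=5,fy=5,interpolation=cv2.INTER_CUBIC))
    for nm,f,z in(("or",ORANGE,30),("gr",GREEN,30),("dark",DARK,24),("blue",BLUE,59)):
        for k,ct,a in blobs(c,f,80,20000): print(n,nm,ct.round(1),a,rect(c,k,z))
E
```

```text
scene or [333.9 214. ] 470.0 (array([435.9,  66.3]), 110.9, 35.6, 79.0)
scene gr [114.4 162.2] 165.5 (array([ 783.4, -406.3]), 67.6, 27.7, -89.9)
scene dark [252.4 394.6] 520.5 (array([846. , 321.1]), 75.2, 54.7, 58.8)
scene dark [193.5 377.9] 107.5 (array([908. , 224.8]), 125.1, 15.9, -0.4)
scene dark [298.4 366.4] 98.5 (array([738.2, 319.7]), 47.1, 19.6, 80.3)
scene dark [268.4 354.1] 306.5 (array([760.5, 261.4]), 100.8, 30.3, 61.1)
scene dark [293.5 336.2] 287.0 (array([705.2, 266.8]), 68.1, 27.4, 53.5)
scene dark [231.5 320.2] 188.5 (array([773.4, 142. ]), 108.1, 52.4, 89.7)
scene dark [194.7 275.9] 166.5 (array([780.,   0.]), 131.1, 32.7, 78.0)
scene dark [390.2 291.9] 9674.0 (array([412.2, 300.5]), 391.3, 232.2, 4.0)
scene dark [292.1 232.6] 898.0 (array([547.5,  47.7]), 148.0, 46.0, 79.9)
scene dark [328.5 222.2] 104.0 (array([459.2,  71.4]), 107.3, 32.3, -86.0)
scene dark [225. 220.] 808.0 (array([653. , -75.9]), 150.9, 43.9, 78.2)
scene dark [186.8 175. ] 695.5 (array([ 651.9, -262.1]), 151.7, 47.7, -79.9)
scene dark [109.7  96.6] 693.5 (array([ 674.3, -704.4]), 409.2, 35.3,
[... 500 characters left out ...]
rray([432.6,  58.7]), 100.7, 33.9, 78.6)
top dark [298.6 408.4] 994.0 (array([ 79.4, -15.4]), 157.1, 63.1, -88.7)
top dark [ 24.8 376.3] 3083.0 (array([141.8, 712. ]), 220.7, 194.8, 1.3)
top dark [ 13.9 276.3] 2798.5 (array([414.7, 783.2]), 287.2, 82.8, 4.1)
top dark [168.8 259.3] 4732.5 (array([473.1, 354. ]), 260.9, 168.3, 4.0)
top dark [414.7 199.2] 81.0 (array([ 653.9, -323.1]), 34.0, 33.8, 1.3)
top dark [ 87.4 175.4] 874.0 (array([700.5, 598.3]), 189.6, 47.0, -8.4)
top dark [177.8 128.4] 158.0 (array([843.1, 346.6]), 85.8, 57.6, -48.2)
top dark [297.4  29. ] 2477.5 (array([1143.7,   16.3]), 1029.5, 26.0, -90.0)
top blue [367.4 273.6] 2290.0 (array([ 445.9, -189.6]), 143.5, 122.1, -89.9)
```

```bash
ls pics
```

```text
scene0.png
scene_box.png
top0.png
top_box.png
```

View pics/top_box.png

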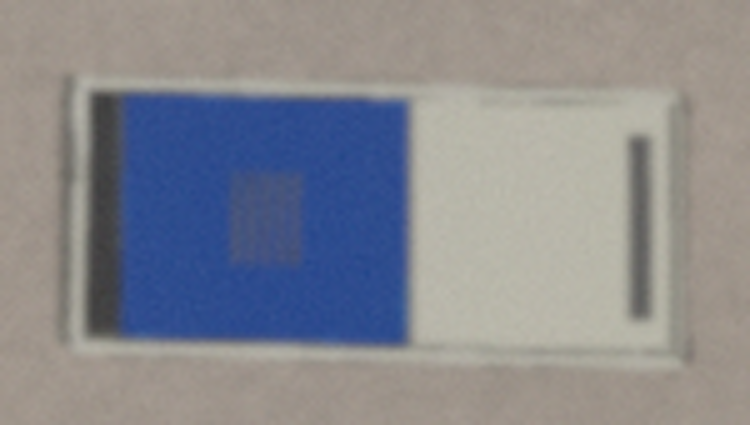

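View pics/scene_box.png

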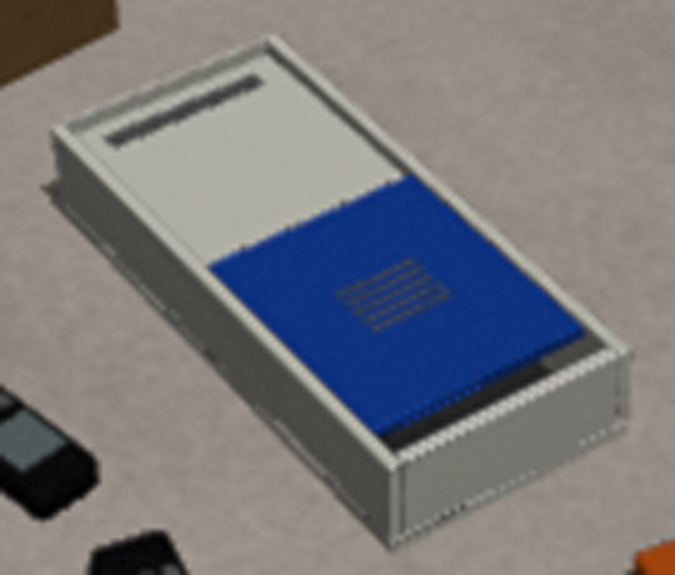

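```bash
python3 - <<'E'
from h import *
s=cap("scene");t=cap("top")
D=lambda h,s,v:(v<95)
for k,ct,a in blobs(t,D,150,1500):
    q=rect(t,k,24)
    if 300<q[0][0]<720 and -350<q[0][1]<200: print("top",ct.round(1),q)
# box corners top
for p in [(330,246),(451,248.6),(328.5,299.4),(451.5,301)]: print("boxrim",cast(t,p,60).round(1))
for p in [(190+53/5,90+130/5),(190+270/5,90+38/5),(190+393/5,90+465/5),(190+628/5,90+352/5)]: print("boxrim s",cast(s,p,60).round(1))
# triangulation
print("eraser",tri(s,(333.9,214),t,(275.7,275.3)))
print("cover",tri(s,(268.7,150.2),t,(367.4,273.6)))
for n,c,(x0,y0,x1,y1) in(("s",s,(150,140,330,270)),("t",t,(225,175,440,300))):
    cv2.imwrite(f"pics/{n}_hs.png",cv2.resize(c["image"][y0:y1,x0:x1,::-1],None,fx=3.7,fy=3.7,interpolation=cv2.INTER_CUBIC))
for n,c,(x0,y0,x1,y1) in(("s",s,(300,205,500,360)),("t",t,(120,190,245,320))):
    cv2.imwrite(f"pics/{n}_case.png",cv2.resize(c["image"][y0:y1,x0:x1,::-1],None,fx=4 if n=="t" else 3.8,fy=4 if n=="t" else 3.8,interpolation=cv2.INTER_CUBIC))
E
```

```text
top [335.6 273.3] (array([ 444. , -107.5]), 129.7, 13.9, 0.7)
top [284.  236.9] (array([539.6,  37.6]), 140.4, 39.5, 80.0)
top [395.4 202.1] (array([ 644.1, -273.6]), 139.2, 41.4, -80.0)
top [329.  200.2] (array([645.2, -87.1]), 138.7, 40.1, 77.9)
boxrim [[516.5 -87.4  60. ]]
boxrim [[ 516.7 -415.6   60. ]]
boxrim [[373.2 -85.2  60. ]]
boxrim [[ 376.3 -415.7   60. ]]
boxrim s [[ 520.6 -407.2   60. ]]
boxrim s [[ 376.9 -408.1   60. ]]
boxrim s [[519.1 -83.9  60. ]]
boxrim s [[376.  -80.6  60. ]]
eraser (array([430.84458704,  59.52125872,  19.77517417]), np.float64(3.1756048000960155))
cover (array([ 443.69075702, -191.05612039,   50.055854  ]), np.float64(0.5174643545432791))
```

View pics/s_case.png

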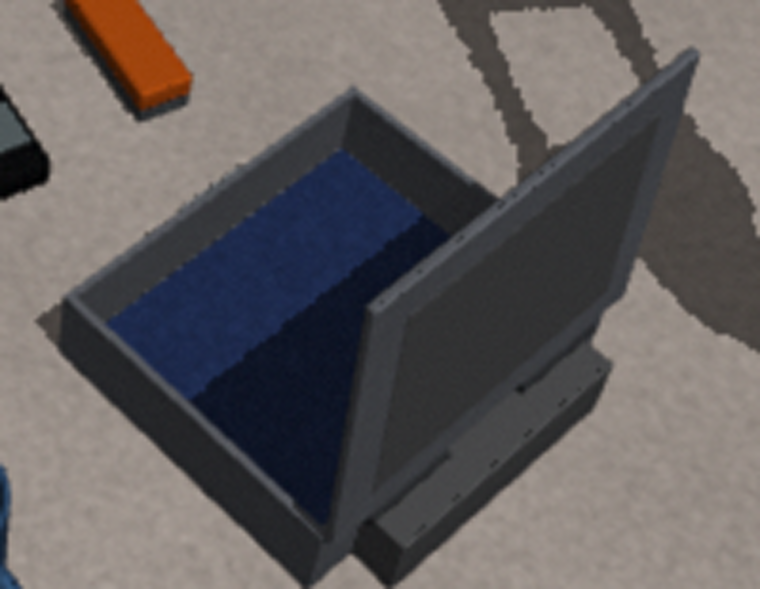

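View pics/t_case.png

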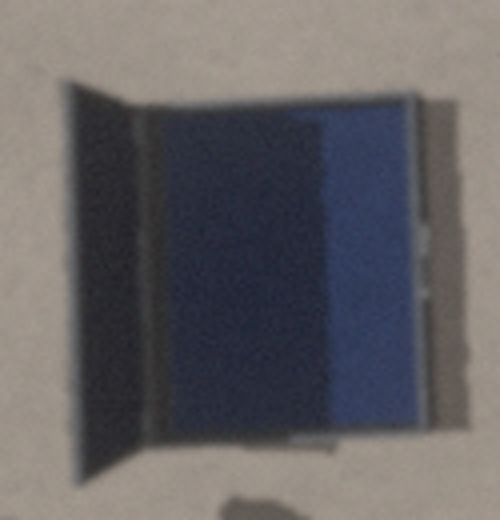

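View pics/t_hs.png

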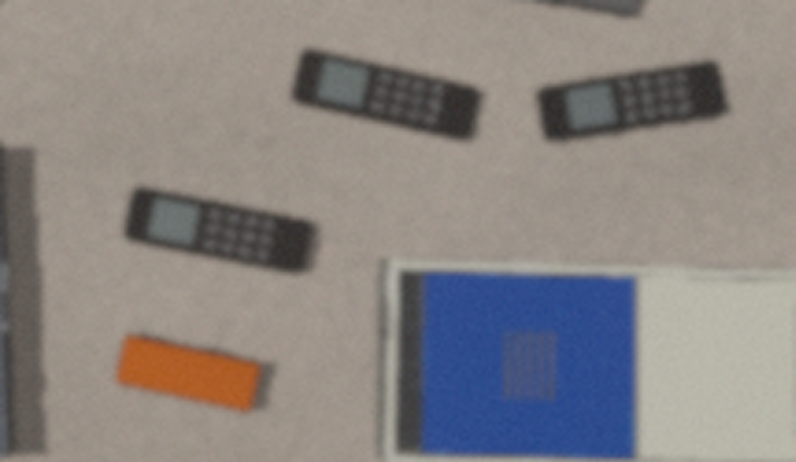

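View pics/s_hs.png

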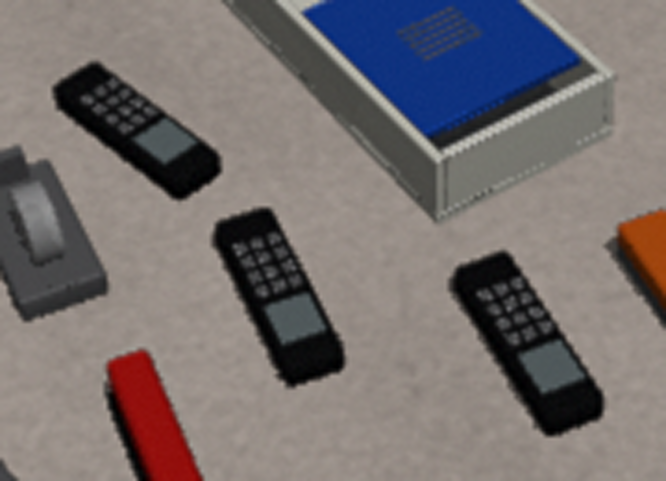

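```bash
python3 -m jog '[0,0,0.125,0,0,-3,1, 0,0,0.125,0,0,-3,1, 0,0,0.125,0,0,-3,1, 0,0,0.125,0,0,-1,1, 0,0,0.125,0,0,0,1, 0,0,0.125,0,0,0,1, 0,0,0.125,0,0,0,1, 0,0,0.125,0,0,0,1, 0,0,0.125,0,0,0,1, 0,0,0.005,0,0,0,1, 0,0,0,0,0,0,1]' 40
python3 -m jog '[0,0,0,-2.5,0.6,0,1, 0,0,0,-2.5,0.6,0,1, 0,0,0,-2.5,0.6,0,1, 0,0,0,-2.5,0.6,0,1, 0,0,0,-2.5,0.6,0,1, 0,0,0,-2.5,0.6,0,1, 0,0,0,-2.5,0.6,0,1, 0,0,0,-2.5,0.6,0,1, 0,0,0,-2.5,0.6,0,1, 0,0,0,-2.5,0.6,0,1, 0,0,0,-2.5,0.6,0,1, 0,0,0,-2.5,0.6,0,1, 0,0,0,-2.5,0.6,0,1, 0,0,0,-2.5,0.6,0,1, 0,0,0,-2.5,0.6,0,1, 0,0,0,-2.5,0.6,0,1, 0,0,0,-2.5,0.6,0,1, 0,0,0,-2.5,0.6,0,1, 0,0,0,-2.5,0.6,0,1, 0,0,0,-2.5,0.6,0,1]'
```

```text
t: 1.22
tcp_pos: [266.7, 565.2, 339.1]
eef_rot: [0.0, 0.706, 0.708, -0.0]
wrist_force: [-0.3, 0.0, -0.2]
width: -0.0
t: 2.88
tcp_pos: [386.8, 64.0, 339.5]
eef_rot: [0.0, 0.706, 0.708, 0.0]
wrist_force: [0.8, 0.5, 0.4]
width: -0.001
```

```bash
python3 -m jog '[0,0,0,-2.5,0.6,0,1, 0,0,0,-2.5,0.6,0,1, 0,0,0,-2.5,0.6,1,1, 0,0,0,-2.5,0.6,1,1, 0,0,0,-2.5,0.6,2,1, 0,0,0,-2.5,0.6,2,1, 0,0,0,-2.5,0.6,2,1, 0,0,0,-2.5,0.6,2,1, 0,0,0,-2.5,0.6,2,1, 0,0,0,-2.5,0.6,2,1, 0,0,0,0,0,2,1, 0,0,0,0,0,2,1, 0,0,0,0,0,2,1, 0,0,0,0,0,0,1]'
python3 - <<'E'
from h import *
s=cap("scene");t=cap("top");p=telemetry.observe()["tcp_pos"];print(p)
tip=p-[0,0,8]
for n,c in(("s",s),("t",t)):
    u=proj(c,tip)[0];print(n,u)
    x,y=(int(v) for v in u); 
    im=cv2.resize(c["image"][y-50:y+50,x-60:x+60,::-1],None,fx=5,fy=5,interpolation=cv2.INTER_CUBIC)
    v=((u-[x-60,y-50]+.5)*5).astype(int); cv2.circle(im,tuple(v),3,(0,255,0),-1)
    cv2.imwrite(f"pics/{n}_tip.png",im)
E
```

```text
t: 4.05
tcp_pos: [443.5, -183.4, 135.4]
eef_rot: [-0.004, 0.706, 0.708, -0.001]
wrist_force: [-0.8, 0.7, -1.1]
width: 0.001
[ 446.17389302 -184.51542535  138.89835367]
s [268.93892885 127.48836627]
t [370.78701429 274.33081391]
```

View pics/s_tip.png

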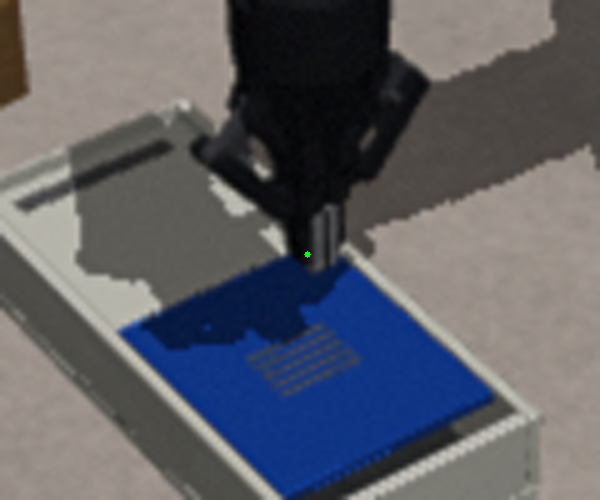

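View pics/t_tip.png

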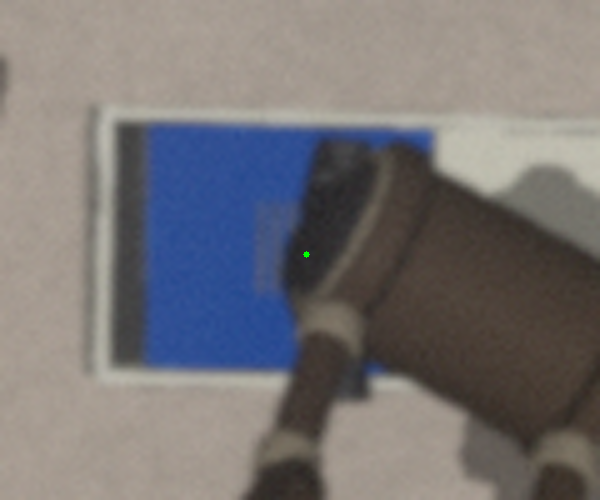

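```bash
python3 -m jog '[0,0,0,0,0,1.5,1, 0,0,0,0,0,1.5,1, 0,0,0,0,0,1.5,1, 0,0,0,0,0,1.5,1, 0,0,0,0,0,0.5,1, 0,0,0,0,0,0,1, 0,0,0,0,0,0,1]'
for i in 1 2 3; do echo; done
python3 -m jog '[0,0,0,0,0,0.4,1, 0,0,0,0,0,0,1, 0,0,0,0,0,0,1]'
```

```text
t: 4.73
tcp_pos: [447.7, -185.2, 75.5]
eef_rot: [0.001, 0.707, 0.707, 0.0]
wrist_force: [0.6, -0.8, 0.8]
width: -0.002



t: 4.98
tcp_pos: [447.1, -184.9, 70.9]
eef_rot: [0.001, 0.707, 0.707, 0.0]
wrist_force: [-0.3, 0.1, 0.0]
width: -0.001
```

```bash
python3 -m jog '[0,0,0,0,0,0.3,1, 0,0,0,0,0,0,1, 0,0,0,0,0,0,1]'
python3 -m jog '[0,0,0,0,0,0.2,1, 0,0,0,0,0,0,1, 0,0,0,0,0,0,1]'
```

```text
t: 5.23
tcp_pos: [446.5, -184.7, 67.2]
eef_rot: [-0.0, 0.707, 0.707, -0.0]
wrist_force: [0.1, 0.2, -0.1]
width: 0.003
t: 5.48
tcp_pos: [446.7, -185.1, 66.9]
eef_rot: [-0.0, 0.707, 0.707, -0.0]
wrist_force: [-4.4, 0.8, 12.6]
width: 0.0
```

```bash
python3 -m jog '[0,0,0,-0.3,0,0,1, 0,0,0,-0.5,0,0,1, 0,0,0,-0.7,0,0,1, 0,0,0,-0.7,0,0,1, 0,0,0,-0.7,0,0,1, 0,0,0,-0.7,0,0,1, 0,0,0,-0.7,0,0,1]'
python3 -c "
from h import *
c=cap('top');cv2.imwrite('pics/slide1.png',c['image'][:,:,::-1])
for k,ct,a in blobs(c,BLUE,200,20000): print(ct,a,rect(c,k,59))
c=cap('scene')
for k,ct,a in blobs(c,BLUE,200,20000): print(ct,a,rect(c,k,59))"
```

```text
t: 6.07
tcp_pos: [446.6, -228.1, 67.0]
eef_rot: [-0.001, 0.707, 0.707, -0.0]
wrist_force: [-3.4, 1.7, 13.3]
width: -0.0
[367.99844156 273.41402597] 962.5 (array([ 445.1, -196.7]), 121.6, 70.6, 0.5)
[263.2537359  146.67795059] 1093.0 (array([ 446.6, -229.6]), 156.9, 128.8, 89.7)
```

```bash
python3 -m jog '[0,0,0,-0.7,0,0,1, 0,0,0,-0.7,0,0,1, 0,0,0,-0.7,0,0,1, 0,0,0,-0.7,0,0,1, 0,0,0,-0.7,0,0,1, 0,0,0,-0.7,0,0,1, 0,0,0,-0.7,0,0,1, 0,0,0,-0.7,0,0,1, 0,0,0,-0.7,0,0,1, 0,0,0,-0.7,0,0,1, 0,0,0,-0.7,0,0,1, 0,0,0,-0.7,0,0,1, 0,0,0,-0.7,0,0,1, 0,0,0,-0.7,0,0,1]'
python3 -c "
from h import *
c=cap('scene')
for k,ct,a in blobs(c,BLUE,200,20000): print(ct,a,rect(c,k,59))"
```

```text
t: 7.33
tcp_pos: [446.6, -324.5, 66.9]
eef_rot: [-0.002, 0.708, 0.706, 0.001]
wrist_force: [-0.8, 11.5, 16.0]
width: 0.001
[243.84097256 128.14851322] 1014.5 (array([ 446.2, -320.8]), 157.6, 128.8, 89.7)
```

```bash
python3 -m jog '[0,0,0,0,0,-2,1, 0,0,0,0,0,-3,1, 0,0,0,0,0,-3,-1, 0,0,0,2.5,0,0,-1, 0,0,0,2.5,0,0,-1, 0,0,0,2.5,0,0,-1, 0,0,0,2.5,0,0,-1, 0,0,0,2.5,0,0,-1, 0,0,0,2.5,0,0,-1, 0,0,0,2.5,0,0,-1, 0,0,0,2.5,0,0,-1, 0,0,0,2.5,-0.2,0,-1, 0,0,0,2.5,-0.2,0,-1, 0,0,0,2.5,-0.2,0,-1, 0,0,0,2.5,-0.2,0,-1, 0,0,0,2.5,-0.2,0,-1, 0,0,0,2.5,-0.2,0,-1, 0,0,0,2.5,-0.2,0,-1]'
python3 -m jog '[0,0,0.125,0.8,0,0,-1, 0,0,0.075,0,0,1,-1, 0,0,0,0,0,1,-1, 0,0,0,0,0,0,-1, 0,0,0,0,0,0,-1]'
python3 - <<'E'
from h import *
s=cap("scene");t=cap("top");
for n,c in(("s",s),("t",t)):
  cv2.imwrite(f"pics/{n}_b1.png",c["image"][:,:,::-1])
  for k,ct,a in blobs(c,ORANGE,80,20000): print(n,ct.round(1),a,rect(c,k,30))
  for k,ct,a in blobs(c,BLUE,200,20000): print(n,'bl',ct.round(1),a,rect(c,k,59))
E
```

```text
t: 8.88
tcp_pos: [432.4, 50.4, 145.3]
eef_rot: [0.0, 0.707, 0.707, 0.0]
wrist_force: [-0.4, -0.6, -0.3]
width: 0.999
t: 9.3
tcp_pos: [431.7, 57.0, 124.4]
eef_rot: [-0.001, 0.774, 0.633, -0.001]
wrist_force: [0.4, 0.9, 0.4]
width: 1.002
s [333.9 214.3] 484.0 (array([436.3,  66.4]), 111.1, 36.7, 78.6)
s bl [240.1 123.1] 1624.5 (array([ 446.2, -320.2]), 156.3, 128.8, 89.7)
t bl [417.5 274.8] 2386.0 (array([ 444.4, -325.2]), 143.7, 123.4, -89.9)
```

View pics/s_b1.png

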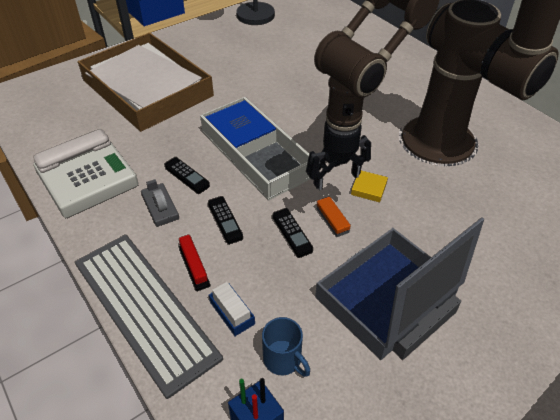

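View pics/t_b1.png

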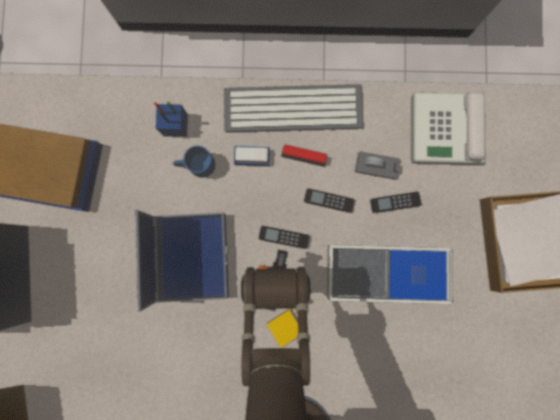

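```bash
python3 -m jog '[0,0,0,0.2,0.1,2,-1, 0,0,0,0,0,2,-1, 0,0,0,0,0,2,-1, 0,0,0,0,0,2,-1, 0,0,0,0,0,1.5,-1, 0,0,0,0,0,1,-1, 0,0,0,0,0,0.5,-1, 0,0,0,0,0,0,-1, 0,0,0,0,0,0,-1]'
python3 -m jog '[0,0,0,0,0,0,1, 0,0,0,0,0,0,1, 0,0,0,0,0,0,1, 0,0,0,0,0,0,1, 0,0,0,0,0,0,1, 0,0,0,0,0,0,1]' 40
python3 -m jog '[0,0,0,0,0,-2,1, 0,0,0,0,0,-2,1, 0,0,0,0,0,-2,1, 0,0,0,0,0,-2,1, 0,0,0,0,0,-2,1, 0,0,0,0,0,-2,1, 0,0,0,0,0,0,1]'
```

```text
t: 10.15
tcp_pos: [434.7, 58.9, 15.7]
eef_rot: [0.0, 0.774, 0.633, 0.0]
wrist_force: [0.7, 0.1, 0.5]
width: 1.002
t: 10.65
tcp_pos: [434.9, 59.1, 16.0]
eef_rot: [0.0, 0.774, 0.633, 0.001]
wrist_force: [-1.2, -0.5, 5.5]
width: 0.435
t: 11.23
tcp_pos: [437.0, 59.2, 138.7]
eef_rot: [0.002, 0.774, 0.633, 0.003]
wrist_force: [1.4, 0.0, -0.7]
width: 0.438
```

```bash
python3 -m jog '[0,0,-0.125,0,0,0,1, 0,0,-0.08,0,0,0,1, 0,0,0,-2.5,0.1,0,1, 0,0,0,-2.5,0.1,0,1, 0,0,0,-2.5,0.1,0,1, 0,0,0,-2.5,0.1,0,1, 0,0,0,-2.5,0.1,0,1, 0,0,0,-2.5,0.1,0,1, 0,0,0,-2.5,0.1,0,1, 0,0,0,-2.5,0.1,0,1, 0,0,0,-2.3,0.1,0,1, 0,0,0,-0.8,0,2,1, 0,0,0,0,0,2,1, 0,0,0,0,0,1,1, 0,0,0,0,0,0,1, 0,0,0,0,0,0,1]'
python3 - <<'E'
from h import *
s=cap("scene")
cv2.imwrite("pics/s_b2.png",cv2.resize(s["image"][60:240,160:400,::-1],None,fx=3,fy=3,interpolation=cv2.INTER_CUBIC))
E
```

```text
t: 12.57
tcp_pos: [442.9, -171.1, 83.9]
eef_rot: [-0.002, 0.705, 0.709, -0.001]
wrist_force: [-0.2, -0.1, -0.9]
width: 0.44
```

View pics/s_b2.png

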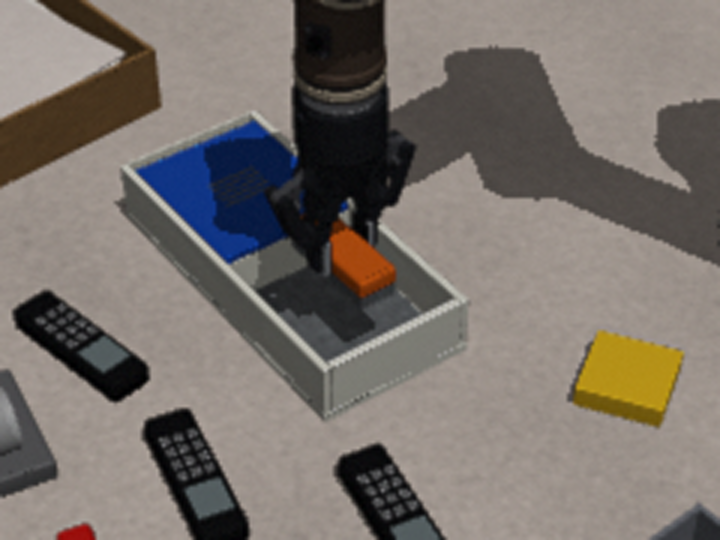

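```bash
python3 -m jog '[0,0,0,0,0.2,1.5,1, 0,0,0,0,0,1.5,1, 0,0,0,0,0,1.5,1, 0,0,0,0,0,1,1, 0,0,0,0,0,0.3,1, 0,0,0,0,0,0,1, 0,0,0,0,0,0,1]'
python3 -m jog '[0,0,0,0,0,0,-0.3, 0,0,0,0,0,0,-0.3, 0,0,0,0,0,0,-0.3, 0,0,0,0,0,0,-0.3]'
python3 -m jog '[0,0,0,0,0,-2,-0.3, 0,0,0,0,0,-2,-0.3, 0,0,0,0,0,-2,-0.3, 0,0,0,0,0,-2,-0.3, 0,0,0,0,0,-2,-0.3, 0,0,0,0,0,-2,-1, 0,0,0,0,0,0,-1]'
```

```text
t: 13.2
tcp_pos: [446.9, -172.1, 27.9]
eef_rot: [0.001, 0.705, 0.709, 0.0]
wrist_force: [-0.0, -0.3, -0.9]
width: 0.435
t: 13.53
tcp_pos: [446.7, -172.2, 27.9]
eef_rot: [0.001, 0.705, 0.709, 0.0]
wrist_force: [0.9, 0.5, -0.1]
width: 0.65
t: 14.12
tcp_pos: [449.3, -173.5, 151.7]
eef_rot: [0.004, 0.705, 0.709, 0.001]
wrist_force: [0.8, -0.7, 0.0]
width: 0.907
```

```bash
python3 -m jog '[0,0,0,-2.5,0,0,1, 0,0,0,-2.5,0,0,1, 0,0,0,-2.5,0,0,1, 0,0,0,-2.5,0,0,1, 0,0,0,-2.5,0,0,1, 0,0,0,-2.5,-0.2,0,1, 0,0,0,0,0,1.5,1, 0,0,0,0,0,1.5,1, 0,0,0,0,0,1.5,1, 0,0,0,0,0,1.5,1, 0,0,0,0,0,1,1, 0,0,0,0,0,0,1, 0,0,0,0,0,0,1]'
python3 - <<'E'
from h import *
s=cap("scene");t=cap("top")
for n,c in(("s",s),("t",t)):
  for k,ct,a in blobs(c,ORANGE,80,20000): print(n,ct.round(1),a,rect(c,k,38))
cv2.imwrite("pics/s_b3.png",cv2.resize(s["image"][60:240,160:400,::-1],None,fx=3,fy=3,interpolation=cv2.INTER_CUBIC))
E
```

```text
t: 15.2
tcp_pos: [444.4, -321.4, 76.4]
eef_rot: [-0.001, 0.705, 0.709, -0.0]
wrist_force: [-0.9, -0.9, 0.1]
width: -0.002
s [272.9 160.2] 371.5 (array([ 448.8, -165.6]), 108.3, 37.0, -89.3)
t [359.6 272.4] 442.5 (array([ 446. , -171.8]), 101.8, 35.5, -89.4)
```

View pics/s_b3.png

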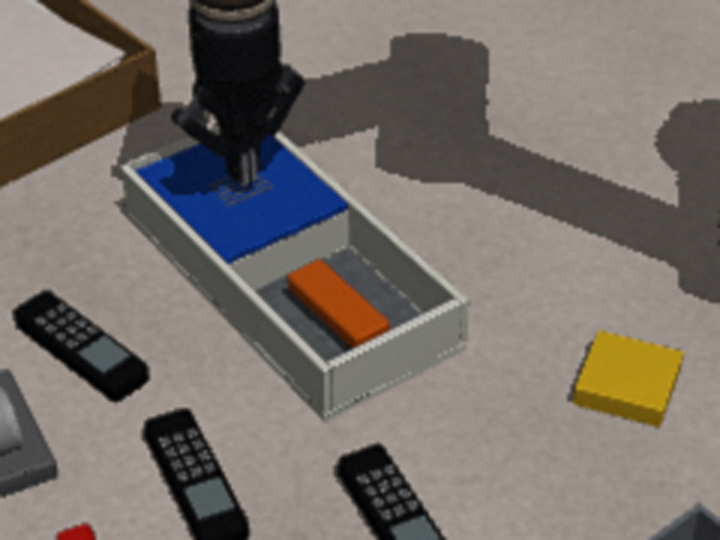

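```bash
python3 -m jog '[0,0,0,0,0,0.5,1, 0,0,0,0,0,0.3,1, 0,0,0,0,0,0,1, 0,0,0,0,0,0,1]'
python3 -m jog '[0,0,0,0,0,0.2,1, 0,0,0,0,0,0,1, 0,0,0,0,0,0,1]'
```

```text
t: 15.63
tcp_pos: [444.9, -321.8, 69.3]
eef_rot: [-0.0, 0.705, 0.709, -0.0]
wrist_force: [-0.4, 0.1, 0.1]
width: 0.0
t: 15.88
tcp_pos: [444.9, -321.9, 67.3]
eef_rot: [-0.0, 0.705, 0.709, -0.0]
wrist_force: [-0.2, -0.2, 0.0]
width: -0.003
```

```bash
python3 -m jog '[0,0,0,0,0,0.2,1, 0,0,0,0,0,0,1, 0,0,0,0,0,0,1]'

```

```text
t: 16.13
tcp_pos: [445.1, -322.0, 67.0]
eef_rot: [-0.0, 0.705, 0.709, -0.0]
wrist_force: [-3.1, 2.5, 11.2]
width: -0.001
```

```bash
python3 -m jog '[0,0,0,0.3,0,0,1, 0,0,0,0.5,0,0,1, 0,0,0,0.7,0,0.02,1, 0,0,0,0.8,0,0,1, 0,0,0,0.8,0,0,1, 0,0,0,0.8,0,0,1, 0,0,0,0.8,0,0,1, 0,0,0,0.8,0,0,1, 0,0,0,0.8,0,0,1, 0,0,0,0.8,0,0,1, 0,0,0,0.8,0,0,1, 0,0,0,0.8,0,0,1, 0,0,0,0.8,0,0,1, 0,0,0,0.8,0,0,1, 0,0,0,0.8,0,0,1, 0,0,0,0.8,0,0,1, 0,0,0,0.8,0,0,1, 0,0,0,0.8,0,0,1, 0,0,0,0.8,0,0,1]'
python3 -m jog '[0,0,0,0.6,0,0,1, 0,0,0,0.6,0,0,1, 0,0,0,0,0,0,1]'
```

```text
t: 17.72
tcp_pos: [445.8, -180.2, 67.0]
eef_rot: [0.002, 0.705, 0.709, -0.0]
wrist_force: [-1.9, -1.8, 8.6]
width: -0.001
t: 17.97
tcp_pos: [445.9, -167.2, 67.0]
eef_rot: [0.002, 0.705, 0.709, 0.001]
wrist_force: [-1.4, 1.8, 10.0]
width: -0.001
```

```bash
python3 -m jog '[0,0,0,0.5,0,0,1, 0,0,0,0.5,0,0,1, 0,0,0,0,0,0,1]'
python3 - <<'E'
from h import *
s=cap("scene");
for k,ct,a in blobs(s,BLUE,200,20000): print(ct.round(1),a,rect(s,k,59))
cv2.imwrite("pics/s_b4.png",cv2.resize(s["image"][60:240,160:400,::-1],None,fx=3,fy=3,interpolation=cv2.INTER_CUBIC))
E
```

```text
t: 18.22
tcp_pos: [446.6, -158.3, 67.0]
eef_rot: [0.003, 0.705, 0.709, 0.001]
wrist_force: [-0.3, -2.0, 6.0]
width: 0.002
[276.2 160. ] 1055.0 (array([ 446.8, -170. ]), 149.6, 129.0, 89.7)
```

View pics/s_b4.png

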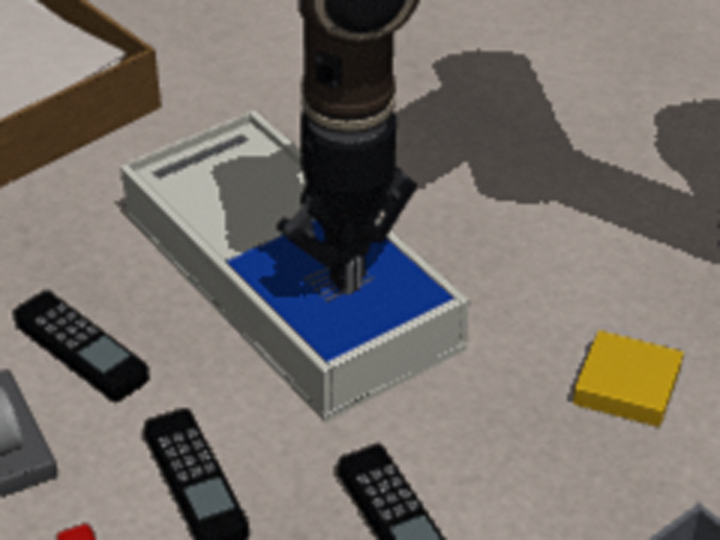

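```bash
python3 -m jog '[0,0,0,0,0,-2,1, 0,0,0,0,0,-3,1, 0,0,0,0,0,-3,1, 0,0,-0.1,-1.4,2.5,0,-0.6, 0,0,-0.075,-1.4,2.5,0,-1, 0,0,0,-1,2.5,0,-1, 0,0,0,-1,2.5,0,-1, 0,0,0,-1,2.5,0,-1, 0,0,0,-1,2.5,0,-1, 0,0,0,-1,2,0,-1, 0,0,0,0,0,0,-1, 0,0,0,0,0,0,-1]'
python3 - <<'E'
from h import *
s=cap("scene");t=cap("top")
for p in [(223.25,213.75),(226.25,297.5),(153.75,216.25),(156.25,300)]: print(cast(t,p,55).round(1))
for p in [(392.6,228.7),(317.9,283.9),(381.6,358.9)]: print('s',cast(s,p,55).round(1))
for c in(s,t):
  for k,ct,a in blobs(c,BLUE,200,20000): print(ct.round(1),a,rect(c,k,59))
p=telemetry.observe()["tcp_pos"];print(p, 'need xy',np.array([644,-273.6])-p[:2])
a=np.array([0.175]); 
d=np.array([644,-273.6])-p[:2]; q=telemetry.observe()["eef_rot"]; M=R.from_quat([q[1],q[2],q[3],q[0]]).as_matrix()
print("tool",M.T@np.r_[d,0], np.degrees(np.arctan2(M[1,1],M[0,1])))
D=lambda h,s,v:(v<95)
for k,ct,a in blobs(t,D,150,1500):
    q=rect(t,k,24)
    if 300<q[0][0]<720 and -350<q[0][1]<200: print("top",ct.round(1),q)
cv2.imwrite("pics/s_b5.png",s["image"][:,:,::-1])
E
```

```text
t: 19.27
tcp_pos: [623.2, -210.0, 144.7]
eef_rot: [-0.0, 0.641, 0.768, -0.0]
wrist_force: [-0.2, 0.8, -0.2]
width: 0.997
[[598.2 205.9  55. ]]
[[371.6 190.5  55. ]]
[[587.1 396.2  55. ]]
[[360.7 379.4  55. ]]
s [[373.2 194.8  55. ]]
s [[603.6 213.1  55. ]]
s [[612.2 412.8  55. ]]
[272.4 153.6] 1893.5 (array([ 446.9, -169.4]), 148.4, 129.0, 89.8)
[347.7 272.8] 1040.0 (array([ 444.6, -149.6]), 122.0, 98.5, -0.8)
[ 621.44582783 -209.4460218   144.4249443 ] need xy [ 22.55417217 -64.1539782 ]
tool [-67.15535338  10.70390798  -0.09201814] 10.313577658265473
top [288.2 237.8] (array([539.3,  37.6]), 138.2, 36.7, 80.0)
top [332.7 201.3] (array([645. , -87.2]), 137.2, 38.5, 78.2)
```

View pics/s_b5.png

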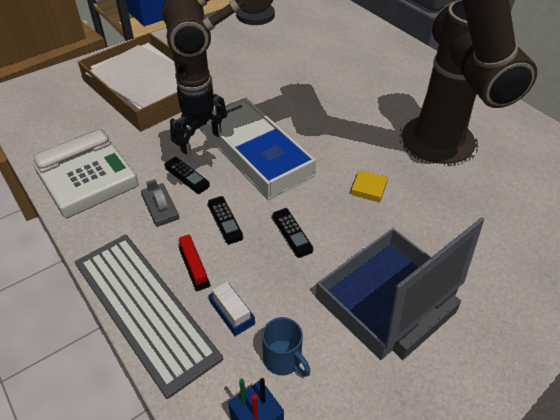

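```bash
python3 -m jog '[0,0,0,-2.2,0.4,0,-1, 0,0,0,-2.2,0.4,0,-1, 0,0,0,-2.2,0.3,2,-1, 0,0,0,0,0,2,-1, 0,0,0,0,0,2,-1, 0,0,0,0,0,2,-1, 0,0,0,0,0,2,-1, 0,0,0,0,0,1.5,-1, 0,0,0,0,0,1,-1, 0,0,0,0,0,0.5,-1, 0,0,0,0,0,0,-1, 0,0,0,0,0,0,-1]'

```

```text
t: 20.37
tcp_pos: [645.6, -272.9, 15.8]
eef_rot: [0.0, 0.641, 0.768, 0.0]
wrist_force: [0.0, 0.6, -0.0]
width: 1.003
```

```bash
python3 -m jog '[0,0,0,0,0,0,1, 0,0,0,0,0,0,1, 0,0,0,0,0,0,1, 0,0,0,0,0,0,1, 0,0,0,0,0,0,1]' 40
python3 -m jog '[0,0,0,0,0,-2,1, 0,0,0,0,0,-2,1, 0,0,0,0,0,-2,1, 0,0,0,0,0,-2,1, 0,0,0,0,0,-2,1, 0,0,0,0,0,-2,1, 0,0,0,0,0,-1,1, 0,0,0.11,0,0,0,1, 0,0,0,0,0,0,1]'
python3 - <<'E'
from h import *
o=telemetry.observe();p=o["tcp_pos"];q=o["eef_rot"]; M=R.from_quat([q[1],q[2],q[3],q[0]]).as_matrix()
print(o["width"],np.degrees(np.arctan2(M[1,1],M[0,1])))
for T in [(409.7,280.2),(479.5,285),(549.3,289.8)]: print(M.T@np.r_[np.array(T)-p[:2],0]/10)
E
```

```text
t: 20.78
tcp_pos: [646.1, -273.2, 16.3]
eef_rot: [0.001, 0.641, 0.768, 0.0]
wrist_force: [0.3, -0.1, 2.9]
width: 0.482
t: 21.53
tcp_pos: [645.5, -272.9, 145.9]
eef_rot: [0.001, 0.683, 0.731, 0.0]
wrist_force: [-0.4, -0.0, -2.1]
width: 0.476
0.47642127615637325 3.9028038510213774
[ 56.78824548 -19.76115989  -0.06095093]
[ 5.67920503e+01 -1.27646809e+01 -5.27237264e-02]
[ 5.67958551e+01 -5.76820197e+00 -4.44965219e-02]
```

```bash
python3 -m jog '[0,0,0,1.6,-0.7,0,1, 0,0,0,2.4,-0.8,0,1, 0,0,0,2.4,-0.8,0,1, 0,0,0,2.4,-0.8,0,1, 0,0,0,2.4,-0.8,0,1, 0,0,0,2.4,-0.8,0,1, 0,0,0,2.4,-0.8,0,1, 0,0,0,2.4,-0.8,0,1, 0,0,0,2.4,-0.8,0,1, 0,0,0,2.4,-0.8,0,1, 0,0,0,2.4,-0.8,0,1, 0,0,0,2.4,-0.8,0,1, 0,0,0,2.4,-0.8,0,1, 0,0,0,2.4,-0.9,0,1, 0,0,0,2.4,-0.9,0,1, 0,0,0,2.4,-0.9,0,1, 0,0,0,2.4,-0.9,0,1, 0,0,0,2.4,-0.9,0,1, 0,0,0,2.4,-0.9,0,1, 0,0,0,2.4,-0.9,0,1]'
python3 -m jog '[0,0,0,2.4,-0.9,0,1, 0,0,0,2.4,-0.9,0,1, 0,0,0,2.4,-0.9,0,1, 0,0,0,2.4,-0.9,0,1, 0,0,0,0,0,0,1, 0,0,0,0,0,0,1]'
python3 - <<'E'
from h import *
s=cap("scene");t=cap("top")
cv2.imwrite("pics/s_b6.png",s["image"][:,:,::-1])
for c in(s,t):
  for k,ct,a in blobs(c,BLUE,200,20000): print(ct.round(1),a,rect(c,k,59))
E
```

```text
t: 23.2
tcp_pos: [444.9, 187.2, 144.0]
eef_rot: [-0.001, 0.681, 0.732, -0.001]
wrist_force: [0.8, -0.2, -1.6]
width: 0.477
t: 23.7
tcp_pos: [402.7, 280.1, 144.1]
eef_rot: [-0.0, 0.68, 0.733, -0.001]
wrist_force: [0.6, -0.2, -1.4]
width: 0.483
[272.4 153.6] 1894.5 (array([ 446.9, -168.7]), 149.8, 129.0, 89.8)
[360.3 273.8] 2167.0 (array([ 444.7, -171. ]), 143.5, 121.1, -89.3)
```

View pics/s_b6.png

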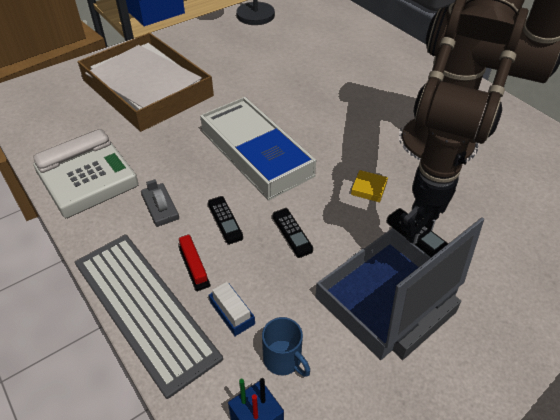

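```bash
python3 -m jog '[0,0,0,0,0.4,0,1, 0,0,0,0,0.3,1,1, 0,0,0,0,0,2,1, 0,0,0,0,0,2,1, 0,0,0,0,0,2,1, 0,0,0,0,0,2,1, 0,0,0,0,0,1.5,1, 0,0,0,0,0,1,1, 0,0,0,0,0,0.5,1, 0,0,0,0,0,0,1, 0,0,0,0,0,0,1]'
python3 -m jog '[0,0,0,0,0,0,-0.3, 0,0,0,0,0,0,-0.3, 0,0,0,0,0,0,-0.3, 0,0,0,0,0,0,-0.3]'
python3 -m jog '[0,0,0,0,0,-2,-0.3, 0,0,0,0,0,-2,-0.3, 0,0,0,0,0,-2,-0.3, 0,0,0,0,0,-2,-0.3, 0,0,0,0,0,-2,-0.3, 0,0,0,0,0,-2,-1, 0,0,0,0,0,0,-1]'
```

```text
t: 24.72
tcp_pos: [411.5, 280.1, 25.2]
eef_rot: [0.0, 0.682, 0.731, 0.0]
wrist_force: [0.3, -0.1, -1.6]
width: 0.485
t: 25.05
tcp_pos: [411.7, 280.7, 26.0]
eef_rot: [0.0, 0.682, 0.731, 0.001]
wrist_force: [0.6, 0.8, 0.6]
width: 0.652
t: 25.63
tcp_pos: [414.0, 282.0, 149.8]
eef_rot: [0.001, 0.682, 0.731, 0.004]
wrist_force: [1.3, 0.6, -0.2]
width: 0.907
```

```bash
python3 -m jog '[0,0,0,-2.4,1.3,0,-1, 0,0,0,-2.4,1.3,0,-1, 0,0,0,-2.4,1.3,0,-1, 0,0,0,-2.4,1.3,0,-1, 0,0,0,-2.4,1.3,0,-1, 0,0,0,-2.4,1.3,0,-1, 0,0,0,-2.4,1.3,0,-1, 0,0,0,-2.4,1.3,0,-1, 0,0,0,-2.4,1.3,0,-1, 0,0,0,-2.4,1.3,0,-1, 0,0,0,-2.4,1.3,0,-1, 0,0,0,-2.4,1.3,0,-1, 0,0,0,-2.4,1.3,0,-1, 0,0,0,-2.4,1.3,0,-1, 0,0,0,-2.4,1.3,0,-1, 0,0,0.09,-2.4,1.3,0,-1, 0,0,0.09,0,0,0,-1, 0,0,0.09,0,0,0,-1, 0,0,0,0,0,0,-1, 0,0,0,0,0,0,-1]'
cat > st.py <<'E'
import sys
from h import *
def rel(T,yaw):
    o=telemetry.observe();p=o["tcp_pos"];q=o["eef_rot"]; M=R.from_quat([q[1],q[2],q[3],q[0]]).as_matrix()
    y=np.arctan2(M[1,1],M[0,1]); print("p",p.round(1),"w",round(o["width"],3),"yaw",round(y,3),"turn z",round(y-yaw,3),"shift cm",(M.T@(np.array(T)-p)/10).round(2))
E
python3 - <<'E'
from st import *
s=cap("scene");t=cap("top")
cv2.imwrite("pics/s_b7.png",s["image"][:,:,::-1])
D=lambda h,s,v:(v<95)
for k,ct,a in blobs(t,D,150,1500):
    q=rect(t,k,24)
    if 300<q[0][0]<720 and -350<q[0][1]<200: print("top",ct.round(1),q)
for k,ct,a in blobs(s,DARK,400,1500):
    q=rect(s,k,24)
    if 300<q[0][0]<720 and -350<q[0][1]<200: print("sc",ct.round(1),q)
rel((645.2,-87.1,15),-.209)
cv2.imwrite("pics/t_case2.png",cv2.resize(t["image"][190:320,120:245,::-1],None,fx=4,fy=4))
E
```

```text
t: 27.3
tcp_pos: [644.7, -88.3, 144.2]
eef_rot: [-0.001, 0.773, 0.634, -0.0]
wrist_force: [0.1, 0.2, 0.0]
width: 0.996
sc [292.2 232.7] (array([547.5,  48.2]), 147.1, 45.9, 79.9)
sc [224.8 219.7] (array([653.1, -77.5]), 152.2, 44.5, 77.5)
p [644.8 -87.9 144.6] w 0.999 yaw -0.198 turn z 0.011 shift cm [ 0.09  0.03 12.96]
```

View pics/t_case2.png

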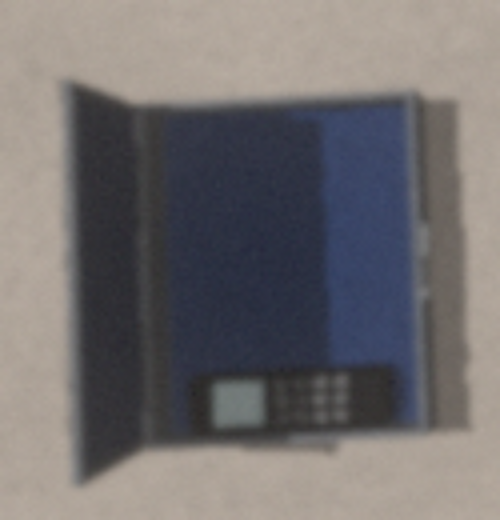

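View pics/s_b7.png

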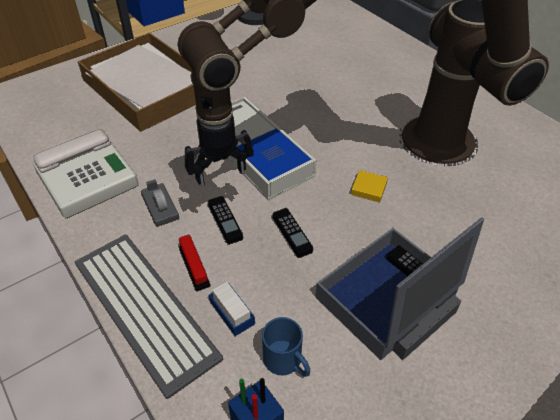

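```bash
python3 -m jog '[0,0,0.01,0.1,0,2,-1, 0,0,0,0,0,2,-1, 0,0,0,0,0,2,-1, 0,0,0,0,0,2,-1, 0,0,0,0,0,2,-1, 0,0,0,0,0,1.5,-1, 0,0,0,0,0,1,-1, 0,0,0,0,0,0.4,-1, 0,0,0,0,0,0,-1, 0,0,0,0,0,0,1, 0,0,0,0,0,0,1, 0,0,0,0,0,0,1, 0,0,0,0,0,0,1, 0,0,0,0,0,0,1, 0,0,0,0,0,0,1]' 40
python3 -m jog '[0,0,0,0,0,-2,1, 0,0,0,0,0,-2,1, 0,0,0,0,0,-2,1, 0,0,0,0,0,-2,1, 0,0,0,0,0,-2,1, 0,0,0,0,0,-2,1, 0,0,-0.09,0,0,-1,1, 0,0,-0.09,0,0,0,1, 0,0,-0.1,0,0,0,1, 0,0,0,0,0,0,1]'
python3 -c "
from st import *
rel((479.5,285,26),.068);rel((549.3,289.8,26),.068)"
```

```text
t: 28.65
tcp_pos: [646.9, -87.6, 17.6]
eef_rot: [0.001, 0.777, 0.629, 0.001]
wrist_force: [0.3, 0.2, 5.2]
width: 0.482
t: 29.48
tcp_pos: [644.9, -87.3, 145.8]
eef_rot: [-0.0, 0.681, 0.732, -0.0]
wrist_force: [0.0, 0.3, -1.2]
width: 0.48
p [644.9 -87.3 145.8] w 0.48 yaw 0.072 turn z 0.004 shift cm [ 38.31 -13.82  12.  ]
p [644.9 -87.3 145.8] w 0.48 yaw 0.072 turn z 0.004 shift cm [38.29 -6.83 11.99]
```

```bash
python3 -m jog '[0,0,0,2.4,-0.9,0,1, 0,0,0,2.4,-0.9,0,1, 0,0,0,2.4,-0.9,0,1, 0,0,0,2.4,-0.9,0,1, 0,0,0,2.4,-0.9,0,1, 0,0,0,2.4,-0.9,0,1, 0,0,0,2.4,-0.9,0,1, 0,0,0,2.4,-0.9,0,1, 0,0,0,2.4,-0.8,0,1, 0,0,0,2.4,-0.8,0,1, 0,0,0,2.4,-0.8,0,1, 0,0,0,2.4,-0.8,0,1, 0,0,0,2.4,-0.8,0,1, 0,0,0,2.4,-0.8,0,1, 0,0,0,2.4,-0.9,0,1, 0,0,0,2.3,-0.9,0,1, 0,0,0,0,0,0,1, 0,0,0,0,0,0,1]'
python3 -c "
from st import *
rel((479.5,285,26),.068)"
```

```text
t: 30.98
tcp_pos: [479.9, 285.7, 145.4]
eef_rot: [-0.0, 0.682, 0.732, -0.001]
wrist_force: [0.9, -0.5, -0.9]
width: 0.479
p [479.9 285.7 145.4] w 0.479 yaw 0.071 turn z 0.003 shift cm [-0.06 -0.03 11.94]
```

```bash
python3 -m jog '[0,0,0,0,0,1,1, 0,0,0,0,0,2,1, 0,0,0,0,0,2,1, 0,0,0,0,0,2,1, 0,0,0,0,0,2,1, 0,0,0,0,0,1.5,1, 0,0,0,0,0,1,1, 0,0,0,0,0,0.4,1, 0,0,0,0,0,0,1, 0,0,0,0,0,0,1]'
python3 -m jog '[0,0,0,0,0,0,-0.3, 0,0,0,0,0,0,-0.3, 0,0,0,0,0,0,-0.3, 0,0,0,0,0,0,-0.3]'
python3 -m jog '[0,0,0,0,0,-2,-0.3, 0,0,0,0,0,-2,-0.3, 0,0,0,0,0,-2,-0.3, 0,0,0,0,0,-2,-0.3, 0,0,0,0,0,-2,-0.3, 0,0,0,0,0,-2,-1, 0,0,0,0,0,0,-1]'
python3 - <<'E'
from st import *
s=cap("scene")
for k,ct,a in blobs(s,DARK,400,1500):
    q=rect(s,k,24)
    if 300<q[0][0]<720 and -350<q[0][1]<200: print("sc",ct.round(1),q)
rel((540,37.6,145),-.175)
E
```

```text
t: 31.82
tcp_pos: [481.6, 284.8, 27.3]
eef_rot: [0.0, 0.682, 0.731, 0.0]
wrist_force: [0.1, 0.6, -2.1]
width: 0.479
t: 32.15
tcp_pos: [481.8, 285.5, 28.1]
eef_rot: [0.0, 0.682, 0.731, 0.001]
wrist_force: [-0.0, 0.5, 0.1]
width: 0.652
t: 32.73
tcp_pos: [484.3, 286.8, 152.2]
eef_rot: [0.002, 0.682, 0.731, 0.005]
wrist_force: [1.0, 1.3, 0.1]
width: 0.908
sc [292.3 232.7] (array([546.8,  48.3]), 147.1, 47.3, 80.1)
p [483.1 286.2 150.1] w 0.982 yaw 0.07 turn z 0.245 shift cm [-25.2    3.93   0.47]
```

```bash
python3 -m jog '[0,0,0,-2.5,0.4,0,-1, 0,0,0,-2.5,0.4,0,-1, 0,0,0,-2.5,0.4,0,-1, 0,0,0,-2.5,0.4,0,-1, 0,0,0,-2.5,0.4,0,-1, 0,0,0,-2.5,0.4,0,-1, 0,0,0,-2.5,0.4,0,-1, 0,0,0,-2.5,0.4,0,-1, 0,0,0,-2.5,0.4,0,-1, 0,0,0.12,-2.6,0.4,0,-1, 0,0,0.12,0,0,0,-1, 0,0,0,0,0,0,-1, 0,0,0,0,0,0,-1]'
python3 - <<'E'
from st import *
rel((540,37.6,15),-.175)
s=cap("scene");t=cap("top")
cv2.imwrite("pics/s_b8.png",s["image"][:,:,::-1])
cv2.imwrite("pics/t_b8.png",t["image"][:,:,::-1])
E
```

```text
t: 33.87
tcp_pos: [537.5, 37.3, 145.8]
eef_rot: [-0.001, 0.764, 0.645, -0.001]
wrist_force: [-0.0, 0.9, 0.5]
width: 0.998
p [537.5  37.3 145.8] w 0.998 yaw -0.168 turn z 0.007 shift cm [ 0.07  0.27 13.08]
```

View pics/s_b8.png

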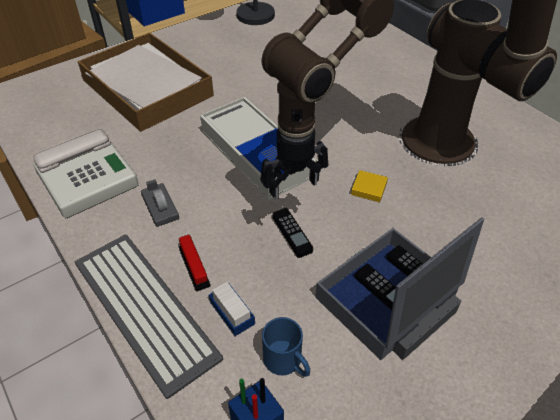

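View pics/t_b8.png

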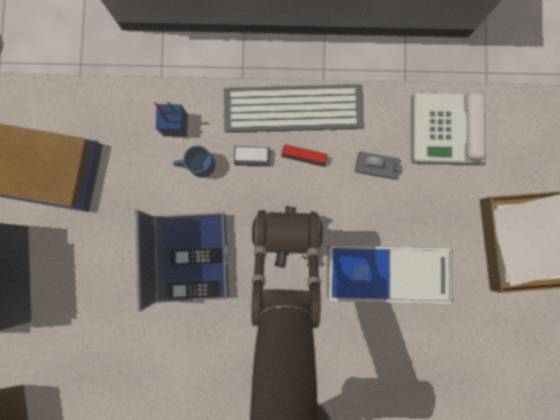

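Two handsets are in the case ((196,257) and (195,290) in the top view) and the cover is home. Grasp the third.

```bash
python3 -m jog '[0,0,0.01,0.1,0.2,2,-1, 0,0,0,0,0,2,-1, 0,0,0,0,0,2,-1, 0,0,0,0,0,2,-1, 0,0,0,0,0,2,-1, 0,0,0,0,0,1.5,-1, 0,0,0,0,0,1,-1, 0,0,0,0,0,0.5,-1, 0,0,0,0,0,0,-1, 0,0,0,0,0,0,1, 0,0,0,0,0,0,1, 0,0,0,0,0,0,1, 0,0,0,0,0,0,1, 0,0,0,0,0,0,1, 0,0,0,0,0,0,1]' 40
python3 -m jog '[0,0,0,0,0,-2,1, 0,0,0,0,0,-2,1, 0,0,0,0,0,-2,1, 0,0,0,0,0,-2,1, 0,0,0,0,0,-2,1, 0,0,0,0,0,-2,1, 0,0,-0.08,0,0,-1,1, 0,0,-0.08,0,0,0,1, 0,0,-0.08,0,0,0,1, 0,0,0,0,0,0,1]'
python3 -c "
from st import *
rel((549.3,289.8,26),.068)"
```

```text
t: 35.22
tcp_pos: [541.9, 38.1, 18.3]
eef_rot: [0.001, 0.768, 0.641, 0.001]
wrist_force: [-0.3, 0.2, 6.6]
width: 0.477
t: 36.05
tcp_pos: [540.0, 38.1, 146.8]
eef_rot: [-0.0, 0.685, 0.728, -0.0]
wrist_force: [-0.5, 0.2, -2.3]
width: 0.482
p [540.   38.1 146.8] w 0.482 yaw 0.061 turn z -0.007 shift cm [25.07  2.48 12.08]
```

```bash
python3 -m jog '[0,0,0,2.5,0.2,0,1, 0,0,0,2.5,0.2,0,1, 0,0,0,2.5,0.2,0,1, 0,0,0,2.5,0.2,0,1, 0,0,0,2.5,0.2,0,1, 0,0,0,2.5,0.3,0,1, 0,0,0,2.5,0.3,0,1, 0,0,0,2.5,0.3,0,1, 0,0,0,2.5,0.3,0,1, 0,0,-0.005,2.5,0.3,0,1, 0,0,0,0,0,0,1, 0,0,0,0,0,0,1]'
python3 -c "
from st import *
rel((549.3,289.8,26),.068)"
```

```text
t: 37.05
tcp_pos: [549.8, 290.1, 146.0]
eef_rot: [-0.0, 0.683, 0.73, -0.001]
wrist_force: [0.1, -0.1, -1.8]
width: 0.479
p [549.8 290.1 146. ] w 0.479 yaw 0.066 turn z -0.002 shift cm [-0.02 -0.03 12.  ]
```

```bash
python3 -m jog '[0,0,0,0,0,1,1, 0,0,0,0,0,2,1, 0,0,0,0,0,2,1, 0,0,0,0,0,2,1, 0,0,0,0,0,2,1, 0,0,0,0,0,1.5,1, 0,0,0,0,0,1,1, 0,0,0,0,0,0.4,1, 0,0,0,0,0,0,1, 0,0,0,0,0,0,1]'
python3 -m jog '[0,0,0,0,0,0,-0.3, 0,0,0,0,0,0,-0.3, 0,0,0,0,0,0,-0.3, 0,0,0,0,0,0,-0.3]'
python3 -m jog '[0,0,0,0,0,-2,-0.3, 0,0,0,0,0,-2,-0.3, 0,0,0,0,0,-2,-0.3, 0,0,0,0,0,-2,-0.3, 0,0,0,0,0,-2,-0.3, 0,0,0,0,0,-2,-1, 0,0,0,0,0,0,-1]'

```

```text
t: 37.88
tcp_pos: [551.0, 288.8, 28.3]
eef_rot: [0.0, 0.684, 0.729, 0.0]
wrist_force: [1.1, 1.2, -1.4]
width: 0.477
t: 38.22
tcp_pos: [551.5, 289.6, 29.3]
eef_rot: [0.0, 0.684, 0.73, 0.001]
wrist_force: [0.9, -0.2, 0.4]
width: 0.648
t: 38.8
tcp_pos: [554.0, 290.8, 153.7]
eef_rot: [0.002, 0.684, 0.73, 0.005]
wrist_force: [0.3, 0.3, 1.4]
width: 0.906
```

```bash
python3 -m jog '[0,0,0,0,0,-2.5,1, 0,0,0,0,0,-2.5,1, 0,0,0,0,0,-2.5,1, 0,0,0,0,0,-2.5,1, 0,0,0,0,-0.7,-2.5,1, 0,0,0,0,-1,-2.5,1, 0,0,0,2,-1,0,1, 0,0,0,2,-1,0,1, 0,0,0,2,-1,0,1, 0,0,0,2,-1,0,1, 0,0,0,2,-1,0,1, 0,0,0,2,-0.3,0,1, 0,0,0,2,0,0,1, 0,0,0,2,0,0,1, 0,0,0,0,0,0,1, 0,0,0,0,0,0,1]'
cat >> st.py <<'E'
def case():
    o=telemetry.observe();p=o["tcp_pos"];a=.068;d=p[:2]-[479,293]
    print("case x,y,z",(d@[np.cos(a),np.sin(a)]).round(1),(d@[-np.sin(a),np.cos(a)]).round(1),p[2].round(1),"F",o["wrist_force"].round(1))
E
python3 - <<'E'
from st import *
case();rel((479,293,300),.068)
s=cap("scene");t=cap("top")
cv2.imwrite("pics/s_b9.png",s["image"][:,:,::-1])
cv2.imwrite("pics/t_b9.png",t["image"][:,:,::-1])
E
```

```text
t: 40.13
tcp_pos: [469.8, 444.7, 297.0]
eef_rot: [0.0, 0.683, 0.73, -0.001]
wrist_force: [-0.0, 0.0, -0.6]
width: 0.001
case x,y,z 1.1 152.0 297.0 F [-0.   0.  -0.6]
p [469.8 444.7 297. ] w 0.001 yaw 0.067 turn z -0.001 shift cm [-15.2   -0.09  -0.28]
```

View pics/s_b9.png

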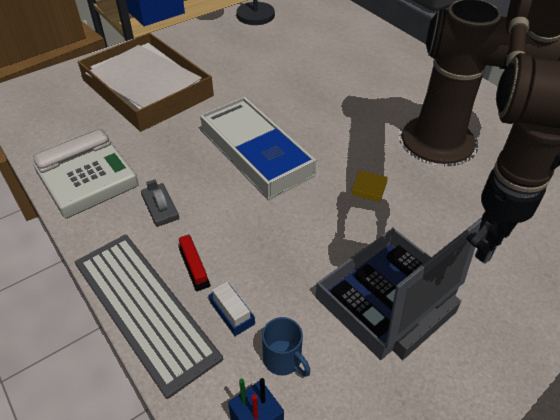

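View pics/t_b9.png

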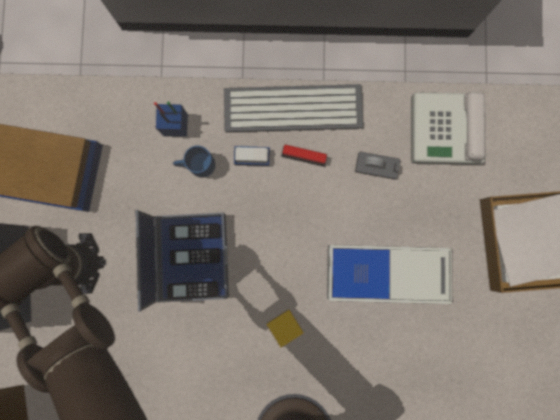

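```bash
python3 -m jog '[0,0,0,0,0,2,1, 0,0,0,0,0,2,1, 0,0,0,0,0,2,1, 0,0,0,0,0,1,1, 0,0,0,0,0,0,1, 0,0,0,-1,0,0,1, 0,0,0,-1,0,0,1, 0,0,0,-1,0,0,1, 0,0,0,-1,0,0,1, 0,0,0,-0.5,0,0,1, 0,0,0,0,0,0,1]'; python3 -c "
from st import *
case()"
python3 -m jog '[0,0,0,-0.5,0,0,1, 0,0,0,-0.5,0,0,1, 0,0,0,-0.5,0,0,1, 0,0,0,0,0,0,1]'; python3 -c "
from st import *
case()"
```

```text
t: 41.15
tcp_pos: [473.8, 397.9, 228.9]
eef_rot: [0.0, 0.684, 0.729, 0.0]
wrist_force: [0.4, 0.3, 0.6]
width: -0.002
case x,y,z 1.9 105.0 228.9 F [0.4 0.3 0.6]
t: 41.48
tcp_pos: [474.5, 383.9, 228.2]
eef_rot: [0.0, 0.684, 0.73, 0.0]
wrist_force: [1.0, 0.8, 0.0]
width: 0.003
case x,y,z 1.7 91.0 228.2 F [1.  0.8 0. ]
```

```bash
python3 -m jog '[0,0,0,-0.6,0,0.1,1, 0,0,0,-0.6,0,0.1,1, 0,0,0,-0.6,0,0.1,1, 0,0,0,-0.6,0,0.2,1, 0,0,0,-0.6,0,0.2,1, 0,0,0,-0.6,0,0.2,1, 0,0,0,0,0,0,1]'; python3 -c "
from st import *
case();s=cap('scene');cv2.imwrite('pics/s_l1.png',cv2.resize(s['image'][150:380,290:560,::-1],None,fx=2.5,fy=2.5))"
```

```text
t: 42.07
tcp_pos: [477.2, 347.6, 219.5]
eef_rot: [0.0, 0.684, 0.729, 0.001]
wrist_force: [0.4, 2.7, 4.4]
width: -0.003
case x,y,z 1.9 54.6 219.5 F [0.4 2.7 4.4]
```

View pics/s_l1.png

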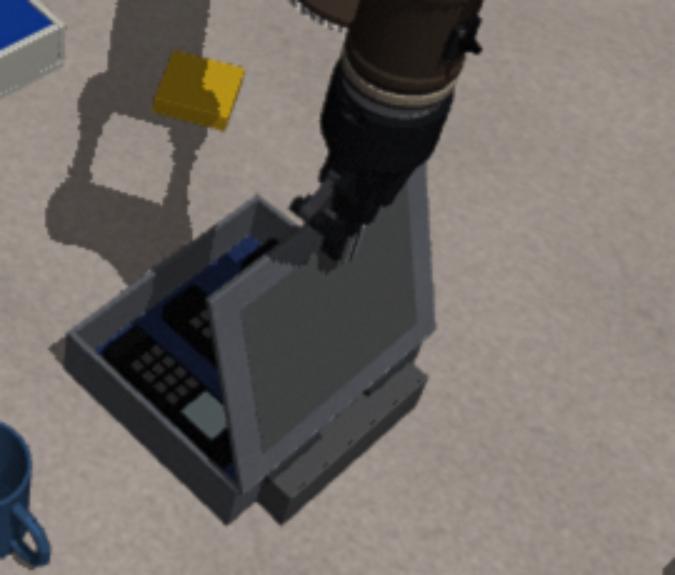

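Works as planned; continue along the arc.

```bash
python3 -m jog '[0,0,0,-0.6,0,0.2,1, 0,0,0,-0.6,0,0.2,1, 0,0,0,-0.6,0,0.3,1, 0,0,0,-0.6,0,0.3,1, 0,0,0,-0.6,0,0.3,1, 0,0,0,-0.6,0,0.4,1, 0,0,0,-0.6,0,0.4,1]'
python3 -m jog '[0,0,0,-0.6,0,0.5,1, 0,0,0,-0.6,0,0.5,1, 0,0,0,-0.6,0,0.5,1, 0,0,0,-0.6,0,0.6,1, 0,0,0,-0.5,0,0.7,1, 0,0,0,-0.5,0,0.7,1, 0,0,0,-0.5,0,0.7,1, 0,0,0,-0.5,0,0.7,1]'
python3 -c "
from st import *
case();s=cap('scene');cv2.imwrite('pics/s_l2.png',cv2.resize(s['image'][150:380,290:560,::-1],None,fx=2.5,fy=2.5))"
```

```text
t: 42.7
tcp_pos: [480.1, 306.2, 198.8]
eef_rot: [0.001, 0.684, 0.73, 0.001]
wrist_force: [0.4, 2.2, 5.5]
width: 0.001
t: 43.37
tcp_pos: [481.2, 261.6, 147.4]
eef_rot: [-0.0, 0.684, 0.73, -0.001]
wrist_force: [0.1, 0.2, -0.2]
width: -0.006
case x,y,z 0.1 -31.5 147.4 F [ 0.1  0.2 -0.2]
```

View pics/s_l2.png

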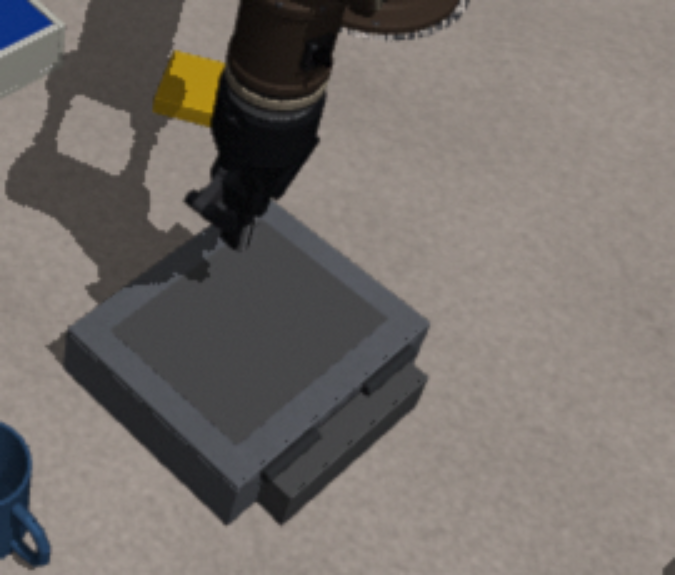

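```bash
python3 -m jog '[0,0,0,-2,0,1,1, 0,0,0,-2,0,2,1, 0,0,0,0,0,2,1, 0,0,0,0,0,1.5,1, 0,0,0,0,0,0.5,1, 0,0,0,0,0,0,1, 0,0,0,0,0,0.4,1, 0,0,0,0,0,0,1]'
python3 -m jog '[0,0,0,0,0,0.3,1, 0,0,0,0,0,0,1, 0,0,0,0,0,0,1]'
python3 -m jog '[0,0,0,0,0,0.1,1, 0,0,0,0,0,0,1]'
```

```text
t: 44.08
tcp_pos: [485.3, 223.2, 75.4]
eef_rot: [0.0, 0.684, 0.73, 0.0]
wrist_force: [-0.5, 0.3, 0.4]
width: -0.0
t: 44.33
tcp_pos: [485.1, 223.0, 72.5]
eef_rot: [0.0, 0.684, 0.73, 0.0]
wrist_force: [0.8, -0.0, 0.4]
width: 0.004
t: 44.5
tcp_pos: [484.9, 222.9, 71.3]
eef_rot: [0.0, 0.684, 0.73, 0.0]
wrist_force: [0.1, 0.9, 0.6]
width: 0.002
```

```bash
python3 -m jog '[0,0,0,0,0,0.2,1, 0,0,0,0,0,0,1, 0,0,0,0,0,0,1]'
python3 -m jog '[0,0,0,0,0,0.2,1, 0,0,0,0,0,0,1, 0,0,0,0,0,0,1]'
```

```text
t: 44.75
tcp_pos: [485.2, 222.9, 70.5]
eef_rot: [0.0, 0.684, 0.73, 0.0]
wrist_force: [-2.8, -1.1, 7.0]
width: 0.001
t: 45.0
tcp_pos: [485.3, 223.0, 70.3]
eef_rot: [-0.0, 0.684, 0.73, -0.0]
wrist_force: [-7.1, -2.6, 20.0]
width: 0.0
```

```bash
python3 -m jog '[0,0,0,0,0,-1,1, 0,0,0,0,0,-2.5,1, 0,0,0,0,0,-2.5,1, 0,0,0,0,0,-2.5,1, 0,0,0,0,0,-2.5,1, 0,0,0,-1,-2,-1,1, 0,0,0,-1,-2,-1,1, 0,0,0,-1,-2,-1,1, 0,0,0,-1,-2,-1,1, 0,0,0,-1,-2,0,1, 0,0,0,-1,-2,0,1, 0,0,0,0,0,0,1, 0,0,0,0,0,0,1]'
python3 - <<'E'
from h import *
s=cap("scene");t=cap("top")
for c in(s,t):
  for k,ct,a in blobs(c,BLUE,200,20000): print(ct.round(1),a,rect(c,k,59))
cv2.imwrite("pics/s_f.png",s["image"][:,:,::-1])
cv2.imwrite("pics/t_f.png",t["image"][:,:,::-1])
E
```

```text
t: 46.08
tcp_pos: [368.3, 154.8, 217.1]
eef_rot: [0.0, 0.684, 0.73, 0.0]
wrist_force: [0.3, -0.4, 0.7]
width: -0.004
[271.8 153.6] 1858.0 (array([ 446.9, -168.7]), 149.8, 129.0, 89.8)
[361.  273.8] 2186.5 (array([ 444.4, -170.5]), 143.2, 120.7, -88.7)
```

View pics/s_f.png

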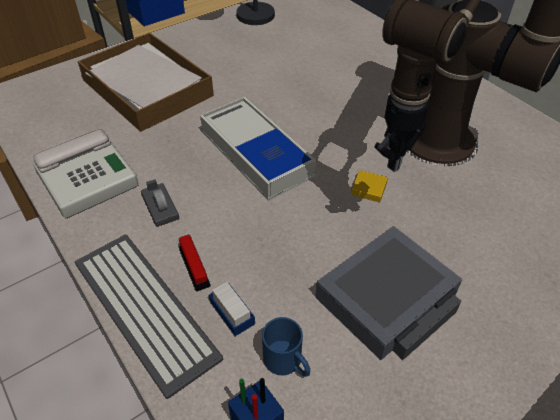

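View pics/t_f.png

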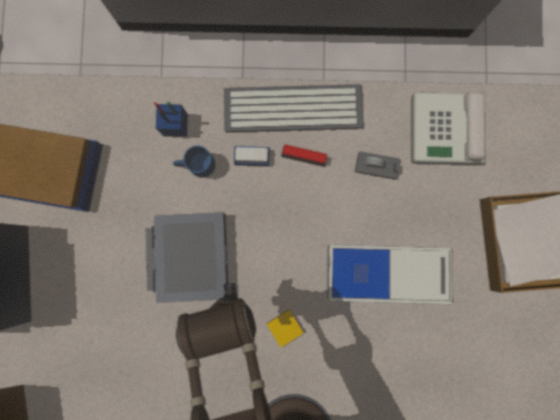

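```bash
python3 -c "
from rig import r
print(r.hand_in())"
```

```text
the job is handed in; nothing more can be done
None
```

The job is handed in at about 46 s of robot time, with everything put away. No verdict came back.

- **Cover:** I slid it back until it reached its stop. After the orange eraser was in the bay, I slid it home again. In the top view it travelled about 154 mm, and the last pictures show no gap at the bay end.
- **Eraser:** Only the orange one was on the desk; I saw no green one in either view. It measured about (446, -172) mm in the top view, which is the middle of the bay, before the cover closed over it.
- **Handsets:** All three were present, and the top view showed them lying side by side in the case just before I shut the lid.
- **Lid:** I pushed it over until it snapped shut, then pressed near its free edge with up to 20 N. It was solid at about 62 mm above the desk.
- **Bystanders:** In the last pictures the mug, stapler, tape dispenser and card holder stand where they were at the start. I checked this by eye and did not measure it. The robot was touching nothing at hand-in.

**Disagreement between cameras:** The scene camera placed things several millimetres (about 5 to 10) farther in x and y than the top camera, and two-view heights came out about 10 mm low. I therefore took positions from the top camera. Heights came from the task text. Touch confirmed the cover top at 59 mm and found the shut lid at about 62 mm; the eraser and handset heights were not confirmed independently.

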